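# Hook a plug-in module under the dock's lip and click it down

### The arm

A 6-joint arm with a two-finger parallel gripper is mounted at the origin on the work surface. World frame = base frame: x ahead of the robot, y to its left, z up, the work surface at z = 0. Lengths are in m, angles in rad, forces in N, time in s.
With the tool pointing down it reaches from about 0.3 to 0.75 m from the base axis. Payload 8.5 kg.
Tool frame: the origin (TCP) lies on the mounting face of the last link; the fingertips stand 166 mm ahead of it and the grasp point (between the pads) lies 147 mm ahead of it (env.tip_reach is the distance from the TCP to the fingertips, in m); z points along the fingers, y is the line along which they close (so a half turn about z gives the same grasp; the last joint's range is limited). The gripper opens to 88 mm and grips with 3 to 60 N. Pads are 18 mm wide; open, the fingers measure 123 mm over their backs; the gripper's body (75 mm by 187 mm) begins 45 mm behind the grasp point.
Start: joints at [1.003, 0.381, 1.297, -0, 1.464, -0.215], TCP at [0.19, 0.516, 0.405] pointing down, gripper open.
Joint ranges: [-3.11, 3.11], [-0.89, 2.33], [0.22, 2.48], [-1.42, 4.56], [0.17, 2.85], [-2.88, 2.88]. Speed limits (rad/s): [2.39, 2.39, 3.14, 3.14, 3.14, 3.14].

### API

Orientations are given as [roll, pitch, yaw] about the fixed x, y, z axes, in that order (R = Rz(yaw) Ry(pitch) Rx(roll)).
In Python, from workcell import env gives the robot as it stands. The module is installed in compiled form; this text tells all that it offers. Calls block until the motion is done:
- env.move_pose(position, orientation): joint-space move of the TCP to a pose.
- env.move_l(position, ori=None, max_speed=0.15): straight line of the TCP; ori=None keeps the orientation; max_speed is the mean speed in m/s.
- env.goto_joints(angles): joint-space move.
- env.grip(opening, grip_force=None): finger opening in m; grip_force is the grip in N (None keeps the last); returns when the fingers have stopped.
- env.hold(seconds).
- env.inverse_kinematics(position, orientation): joint angles nearest the present ones, or None.
- env.snapshot(name): name is "side" or "top" or "wrist"; returns the picture (384x512x3 uint8, red, green, blue); there is no depth.
- env.camera_info(name): a dict with "fovy" (degrees; the focal length in pixels is half the picture's height over the tangent of half this angle, whatever the lens; pixels are square), "cx", "cy" (the principal point, pixels), "D" ([k1, k2, p1, p2, k3] as OpenCV has them; the pictures are not rectified), "xyz" and "attitude" of the camera in the world. Camera axes: x right, y down, z forward; pixel columns grow to the right and rows downward; lengths in m; the calibration is good to about 2 mm. A picture is of the moment at which its call begins: read the wrist's pose just before it. camera_info takes no time and is no camera call; for the wrist camera it gives the pose at the moment of the call.
A pose or a line that the arm cannot do raises env.IKError and nothing moves.
- env.sign_off(): hands the job in; it is judged then, once.
Readings, each from a call of its own:
- env.read_time_s(): time.
- env.read_joints(): joint angles.
- env.read_joint_velocities(): joint speeds.
- env.read_effort(): joint torques, N m.
- env.read_position(): TCP position.
- env.read_ee_rot(): TCP orientation.
- env.read_wrist_force(): force on the tool from outside, world axes, zero at the start.
- env.read_torque(): the same for the moment, N m.
- env.read_gripper_width(): finger opening in m.
- env.read_grasp_force(): force on a finger pad.
Only numpy, scipy, OpenCV 4.12 (cv2) and the standard library are available. Lean on these libraries where they do the work, as an engineer would, in place of code of your own. Each camera call takes 0.05 s, during which the arm holds its last target. There are 200 camera calls.

### The job

Fit the red plug-in module into the green test dock: hook its gold contact edge under the white lip while its other end is still raised, feel it home against the stop hidden under the lip, then swing the raised end down until it lies flat on the dock and the orange spring catch has clicked over it. Be gentle: the connector with the lip and the stop is delicate, so never push hard on it, and leave the other things on the bench where they are. Finish with the module let go and lying still.

Things in the scene. Friction and masses are not known exactly. Their poses are not given: they have to be found in the camera images.
- heatsink (a point): Grip point of the loose red module: centre of its silver finned heat sink, a solid block 36 x 36 mm standing from 6 to 42 mm above the module's underside; this point is 28 mm above the underside. Module axes: x from the gold contact edge to the plain free edge, y across, z up out of the red face. It starts flat on the grey mat, whose top is at z = 2 mm.
- contact_edge (a point): Middle of the bottom corner line of the module's gold contact edge (the edge to hook), on the underside; 45 mm in -x and 28 mm below the heat-sink point. Module axes. The module is a stiff plate 110 mm (x) by 80 mm (y) by 6 mm thick, 0.25 to 0.5 kg with its heat sink.
- free_edge (a point): Middle of the bottom corner line of the module's plain free edge, 110 mm in +x from contact_edge. Module axes. With the fingers shut it can be pressed down on the bare red strip between heat sink and free edge (8 to 55 mm from this edge; 30 mm is a good spot).
- seat (a point): Point of the fixed dock: on its flat green seat floor (12 mm above the dock's underside), 100 mm wide, from x = -42 to +152 mm. Dock axes: x from the white lip towards the orange catch, y along the lip, z up. Seen from here the lip's free edge lies anywhere from x = -10 to +10 mm: it differs every time and is not in the state (only seen or felt).
- dock: The fixed dock, origin under it, 45 mm in +x and 12 mm below the seat point; dock axes. The connector unit clamped on it: a white lip 112 mm long, 26 mm deep, 6 mm thick, underside 10.5 mm above the floor; under it, 8 mm behind its free edge, an upright stop facing +x; cheeks at the sides leave 85 mm for the 80 mm module. Tilted 16 to 22 degrees, the contact edge slides in to the stop.
- connector: The steel rails along the dock that carry the delicate connector unit (lip, stop, cheeks and catch in one piece, clamped; it does not shift below 100 N). Only the rails are measured: same origin and axes as the dock. Do not push the unit hard. Edge down on the floor up to 26 mm before the lip, a module tilted 17 degrees or more clears the catch.
- catch (a joint): How far the orange spring catch is pushed back from the lip, m: 0 at rest, at most 0.0075. 34 mm wide at y = 0, 22 mm high over the floor, its 62 degree ramp facing the lip, nose 97 mm from the lip's edge, 7.5 mm up, 5 mm over the home module. The free edge meets the ramp 20 to 10 mm up; 5 to 15 N down there snaps it in, its weight does not. Over 2.5 mm short of the stop, it jams.
- multimeter: Bystander: orange multimeter, 160 x 85 x 40 mm, origin under its middle.
- pen_driver: Bystander: silver pen screwdriver lying along its x, 145 mm long, 18 mm thick.
- tweezers: Bystander: steel tweezers lying along x, 125 mm long, 4 mm high.
- memory_stick: Bystander: small green memory board, 30 x 68 x 5 mm, lying flat.
- flux_bottle: Bystander: clear bottle with blue cap, 38 mm wide, 85 mm high, origin under it.
- solder_spool: Bystander: blue spool, 60 mm wide, 41 mm high, origin under it.

How it is judged:
On the way:
1. the contact edge is brought low to the lip while the free edge is still raised above the catch (x of contact_edge in the frame of seat between -0.021 and 0.008 m and z of contact_edge in the frame of seat below 0.0045 m and z of free_edge in the frame of seat above 0.018 m and y of contact_edge in the frame of seat between -0.006 and 0.006 m), for 0.2 s.
At the end, for the whole second after the job is handed in: The module lies flat on the dock's floor (both edges within about 2 mm of it, tilt under 2 degrees) between stop and catch, contact edge under the lip and within 6 mm of the dock's middle line, the orange catch has sprung out over its free edge (within 1.5 mm of rest), and it lies still, let go (x of contact_edge in the frame of seat between -0.021 and 0.006 m and y of contact_edge in the frame of seat between -0.006 and 0.006 m and z of contact_edge in the frame of seat below 0.0025 m and z of free_edge in the frame of seat between -0.002 and 0.002 m and angle between the z axis of contact_edge and the z axis of seat, either way round below 0.035 rad and value of joint catch below 0.0015 m and linear speed of module below 0.01 m/s); the robot touches nothing.
It fails at once if the module pushes or prises against the white connector unit (lip, stop, cheeks, catch) with more than 20 N (contact force between module and connector above 20 N).
It fails at once if the module is forced against the dock with more than 60 N (contact force between module and dock above 60 N).
It fails at once if a gripper finger presses the dock itself with more than 40 N (contact force between the fingers and dock above 40 N).
It fails at once if a bystander is moved by more than 20 mm (distance of any of multimeter, pen_driver, tweezers, memory_stick, flux_bottle, solder_spool from where it was at the start of the episode above 0.02 m).
It also fails if it takes over 58 s, if anything falls off the work surface, if the arm or the gripper's body presses on something with over 40 N, if the wrist force passes 120 N, or if a joint passes its speed limit or range.

## Working session

There is one attempt and no reset: what is moved stays moved. The work goes in short steps, each a Python script; the robot and the scene stay as the last script left them, time stands still between calls to the robot, and variables do not carry over. Pictures are saved under pics/ and viewed, at most 10 in all, crops included, and the job is handed in when it is done.

```bash
mkdir -p pics; ls
python3 - <<'E'
from workcell import env
import cv2,numpy as np
for n in ("top","side"):
    im=env.snapshot(n); cv2.imwrite(f"pics/{n}0.png",im[:,:,::-1]); print(n,env.camera_info(n))
print(env.camera_info("wrist"),env.read_position(),env.read_ee_rot(),env.read_time_s(),env.tip_reach)
E
```

```text
pics
top {'fovy': 49.738210411776876, 'cx': 251.85741150811904, 'cy': 186.4119883479405, 'D': array([-0.10716428,  0.        ,  0.        ,  0.        ,  0.        ]), 'xyz': array([0.34911545, 0.08642981, 1.37642515]), 'attitude': array([-2.96390594, -0.02150932, -1.55933612])}
side {'fovy': 54.78973205872585, 'cx': 258.5290092351282, 'cy': 192.1413354651643, 'D': array([-0.02183448,  0.        ,  0.        ,  0.        ,  0.        ]), 'xyz': array([0.37738755, 0.67849648, 0.79389911]), 'attitude': array([-2.42295137, -0.00794124, -2.78786163])}
{'fovy': 71.74363768720444, 'cx': 253.891195390823, 'cy': 187.85510042574657, 'D': array([-0.02305722,  0.        ,  0.        ,  0.        ,  0.        ]), 'xyz': array([0.12226636, 0.54253349, 0.38534757]), 'attitude': array([2.85937016e+00, 1.95672753e-03, 1.21783364e+00])} [0.19001977 0.5160871  0.40422997] [-3.14039366e+00 -2.73318842e-04  2.78878900e+00] 0.1 0.166
```

View pics/top0.png

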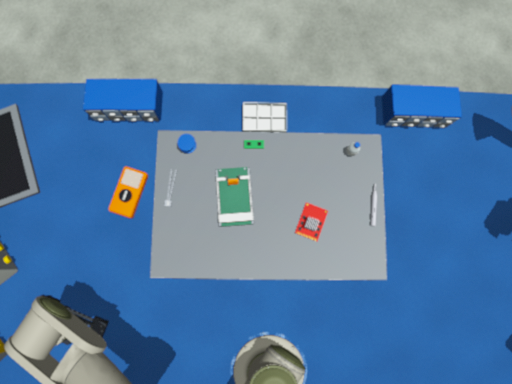

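View pics/side0.png

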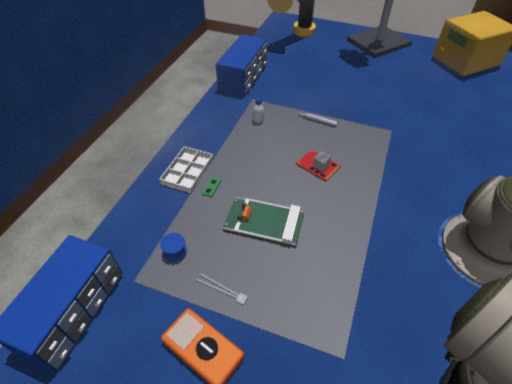

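Top view: dock at about (235,197), with its white lip at (235,217) and catch at (233,181), so dock x points roughly along world +x. The module is at (311,221), turned. The side view agrees. Next I get rough positions and look from closer with the wrist camera.

```bash
cat > h.py <<'E'
from workcell import env
import cv2,numpy as np
from scipy.spatial.transform import Rotation as R
def snap(n,fn=None):
    ci=env.camera_info(n); im=env.snapshot(n)
    if fn: cv2.imwrite(f"pics/{fn}.png",im[:,:,::-1]); np.save(f"pics/{fn}.npy",np.r_[ci['xyz'],ci['attitude']])
    return im,ci
def rays(ci,px):
    f=192/np.tan(np.radians(ci['fovy'])/2)
    K=np.array([[f,0,ci['cx']],[0,f,ci['cy']],[0,0,1]])
    u=cv2.undistortPoints(np.float64(px).reshape(-1,1,2),K,ci['D']).reshape(-1,2)
    return np.c_[u,np.ones(len(u))]@R.from_euler('xyz',ci['attitude']).as_matrix().T
def onplane(ci,px,z):
    d=rays(ci,px); return ci['xyz']+d*((z-ci['xyz'][2])/d[:,2])[:,None]
E
python3 - <<'E'
from h import *
im,ci=snap("top")
p=[[235,217],[233,181],[311,221],[317,208],[306,235],[128,192],[352,150],[375,205],[254,144],[187,144],[170,187]]
print(onplane(ci,p,.02).round(3))
# camera in tool frame
c=env.camera_info("wrist");Rt=R.from_euler('xyz',env.read_ee_rot()).as_matrix()
print(Rt.T@(c['xyz']-env.read_position()), (Rt.T@R.from_euler('xyz',c['attitude']).as_matrix()).round(3))
for y in (np.pi,0,np.pi/2,-np.pi/2):
  for p in([.35,.08,.38],[.33,-.07,.38]): print(y,p,env.inverse_kinematics(p,[np.pi,0,y]))
E
```

```text
[[ 0.49   0.114  0.02 ]
 [ 0.61   0.123  0.02 ]
 [ 0.48  -0.136  0.02 ]
 [ 0.524 -0.157  0.02 ]
 [ 0.434 -0.119  0.02 ]
 [ 0.568  0.472  0.02 ]
 [ 0.725 -0.282  0.02 ]
 [ 0.536 -0.354  0.02 ]
 [ 0.739  0.054  0.02 ]
 [ 0.736  0.282  0.02 ]
 [ 0.587  0.332  0.02 ]]
[0.07271635 0.00143757 0.01891705] [[-0.    -0.96  -0.279]
 [ 1.     0.    -0.001]
 [ 0.001 -0.279  0.96 ]]
3.141592653589793 [0.35, 0.08, 0.38] [-0.10870601  0.06432678  1.80629559  0.          1.27097028 -1.67950234]
3.141592653589793 [0.33, -0.07, 0.38] [-0.56479122  0.02259926  1.85122184  0.          1.26777155 -2.13558755]
0 [0.35, 0.08, 0.38] [-1.08706012e-01  6.43267829e-02  1.80629559e+00 -4.44089210e-16
  1.27097028e+00  1.46209032e+00]
0 [0.33, -0.07, 0.38] [-5.64791220e-01  2.25992579e-02  1.85122184e+00 -4.44089210e-16
  1.26777155e+00  1.00600511e+00]
1.5707963267948966 [0.35, 0.08, 0.38] [-0.10870601  0.06432678  1.80629559  0.          1.27097028 -0.10870601]
1.5707963267948966 [0.33, -0.07, 0.38] [-0.56479122  0.02259926  1.85122184  0.          1.26777155 -0.56479122]
-1.5707963267948966 [0.35, 0.08, 0.38] None
-1.5707963267948966 [0.33, -0.07, 0.38] [-5.64791220e-01  2.25992579e-02  1.85122184e+00 -4.44089210e-16
  1.26777155e+00  2.57680143e+00]
```

Run:
```python
from h import *
env.move_pose([.545,-.01,.33],[np.pi,0,0])
env.hold(.3)
im,ci=snap("wrist","w1"); print(ci,env.read_time_s())
```

```text
{'fovy': 71.74363768720444, 'cx': 253.891195390823, 'cy': 187.85510042574657, 'D': array([-0.02305722,  0.        ,  0.        ,  0.        ,  0.        ]), 'xyz': array([ 0.6167616 , -0.00807018,  0.31115118]), 'attitude': array([ 2.85748573e+00, -4.25133584e-04, -1.57037175e+00])} 2.7833
```

View pics/w1.png

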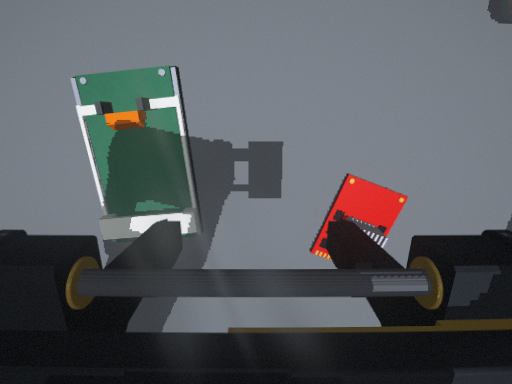

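Wrist view: the gold edge is at the lower side (~(320,254)), so the contact edge is the end nearer the robot. The dock lip is at ~(150,225) and the catch at (125,118). The fingers cover the lower half, so I step back for one clear close view of each.

Run:
```python
from h import *
env.move_pose([.44,.115,.29],[np.pi,0,0]); env.hold(.3)
a,ci=snap("wrist","w2"); print(ci['xyz'],ci['attitude'])
env.move_pose([.40,-.135,.25],[np.pi,0,0]); env.hold(.3)
b,ci=snap("wrist","w3"); print(ci['xyz'],ci['attitude'])
c=np.hstack([a[:300,:400],b[:300,112:]]); cv2.imwrite("pics/w23.png",c[:,:,::-1]); 
hsv=cv2.cvtColor(b,cv2.COLOR_RGB2HSV)
m=((hsv[...,0]<6)|(hsv[...,0]>172))&(hsv[...,1]>150)&(hsv[...,2]>60)
m=cv2.morphologyEx(m.astype(np.uint8),cv2.MORPH_CLOSE,np.ones((5,5)))
cn=max(cv2.findContours(m,0,2)[0],key=cv2.contourArea); r=cv2.minAreaRect(cn); print(r); print(cv2.boxPoints(r))
P=onplane(ci,cn.reshape(-1,2),.008)[:,:2]; rr=cv2.minAreaRect(np.float32(P*1000)); print(rr,cv2.boxPoints(rr))
```

```text
[0.51240515 0.11587134 0.27118615] [ 2.85784545e+00 -4.61583630e-04 -1.57216254e+00]
[ 0.47198998 -0.1326947   0.23122344] [ 2.85762250e+00 -5.31968565e-04 -1.56963590e+00]
((260.49267578125, 94.27006530761719), (106.70927429199219, 146.43690490722656), 19.983104705810547)
[[185.32845   144.84671  ]
 [235.37222     7.2262707]
 [335.65692    43.69342  ]
 [285.61313   181.31386  ]]
((480.1828308105469, -137.1712646484375), (80.51943969726562, 110.4613265991211), 69.46131896972656) [[ 414.3382  -155.49478]
 [ 517.7781  -194.249  ]
 [ 546.02747 -118.84775]
 [ 442.5876   -80.09354]]
```

View pics/w23.png

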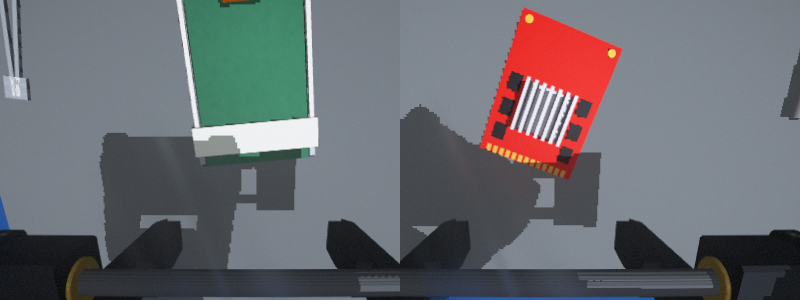

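The second view shows the dock lip's front edge from (192,128) to (318,118), and the module completely in view, 80.5×110.5 mm on its plane, which matches. Now I fit the lip and the dock axes.

Run:
```python
from h import *
ci=env.camera_info("wrist"); 
def load(n):
    c=dict(ci); a=np.load(f"pics/{n}.npy"); c['xyz'],c['attitude']=a[:3],a[3:]; return cv2.imread(f"pics/{n}.png")[:,:,::-1].copy(),c
im,c=load("w2")
g=im.astype(int); hsv=cv2.cvtColor(im,cv2.COLOR_RGB2HSV)
# lip front edge: per column, lowest row of green above white
green=(hsv[...,0]>60)&(hsv[...,0]<90)&(hsv[...,1]>90)
pts=[]
for x in range(205,308):
    gr=g[100:150,x,0].astype(float); d=np.diff(gr); k=d.argmax()
    a=(gr[k-3:k].mean()+gr[k+2:k+4].mean())/2; r=np.where(gr>a)[0]; r=r[r>=k-1][0]
    f=(a-gr[r-1])/(gr[r]-gr[r-1]); pts.append([x,100+r-1+f])
pts=np.array(pts)
for z in (.0305,):
    P=onplane(c,pts,z)[:,:2]; l=cv2.fitLine(np.float32(P),cv2.DIST_HUBER,0,1e-5,1e-5).ravel(); print(z,l,'yaw',np.degrees(np.arctan(-l[0]/l[1])))
    nrm=np.array([-l[1],l[0]]); print('res',np.abs((P-l[2:])@nrm).max()*1e3)
# white lip ends: along rows inside lip
w=(hsv[...,1]<45)&(hsv[...,2]>150)
for r in (128,132,136,140,145): 
    xs=np.where(w[r,150:350])[0]+150; print(r,xs.min(),xs.max(),onplane(c,[[xs.min(),r],[xs.max()+1,r]],.0305)[:,:2].round(4).tolist())
# green floor edges
for r in (30,50,70,90,105):
    xs=np.where(green[r,150:350])[0]+150; print('g',r,xs.min(),xs.max(),onplane(c,[[xs.min(),r],[xs.max()+1,r]],.014)[:,:2].round(4).tolist())
# orange catch, in w1
im,c=load("w1"); hsv=cv2.cvtColor(im,cv2.COLOR_RGB2HSV)
m=(hsv[...,0]>7)&(hsv[...,0]<20)&(hsv[...,1]>170)&(hsv[...,2]>90); m[160:]=0
n,_,st,ce=cv2.connectedComponentsWithStats(m.astype(np.uint8)); i=1+st[1:,4].argmax(); print(st[i],ce[i],onplane(c,[ce[i]],.03))
cv2.imwrite("pics/c2.png",cv2.resize(cv2.imread("pics/w2.png")[0:180,150:370],None,fx=3,fy=3))
```

```text
0.0305 [ 0.08873668 -0.9960551   0.50257766  0.11398245] yaw 5.0909333
res 0.22472925551748946
128 193 318 [[0.4977, 0.1698], [0.4975, 0.0579]]
132 192 318 [[0.4942, 0.171], [0.494, 0.0577]]
136 192 318 [[0.4906, 0.1712], [0.4905, 0.0575]]
140 193 318 [[0.4871, 0.1705], [0.4869, 0.0573]]
145 237 318 [[0.4825, 0.131], [0.4825, 0.057]]
g 30 188 304 [[0.5801, 0.1728], [0.5799, 0.0714]]
g 50 191 304 [[0.5642, 0.1712], [0.564, 0.0706]]
g 70 193 305 [[0.5477, 0.1704], [0.5476, 0.0689]]
g 90 196 306 [[0.5307, 0.1687], [0.5306, 0.0672]]
g 105 198 306 [[0.5175, 0.1676], [0.5174, 0.0665]]
[105 111  40  19 527] [123.68311195 119.0455408 ] [[0.6086157  0.12620935 0.03      ]]
```

View pics/c2.png

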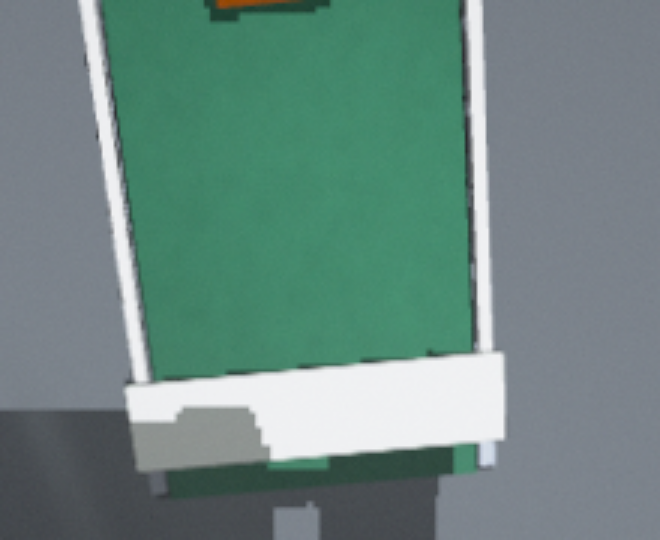

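Lip edge centre is near (0.5025, 0.1155), dock yaw about 4.9°. The module's heat sink is near (0.4708, −0.1337), yaw −20.5°. Grasping now.

Run:
```python
from h import *
yaw=np.radians(-20.54); p=[.4708,-.1337]
env.move_pose([*p,.26],[np.pi,0,yaw])
env.grip(.075)
env.move_l([*p,.180],None,.1)
f0=env.read_wrist_force()
env.grip(.0,40); print(env.read_gripper_width(),env.read_grasp_force(),f0,env.read_wrist_force())
env.move_l([*p,.26],None,.1); env.hold(.3)
im,ci=snap("wrist","w4"); print(env.read_gripper_width(),env.read_wrist_force(),env.read_torque(),env.read_position(),env.read_ee_rot(),env.read_time_s())
hsv=cv2.cvtColor(im,cv2.COLOR_RGB2HSV)
m=((hsv[...,0]<6)|(hsv[...,0]>172))&(hsv[...,1]>150)&(hsv[...,2]>60)
cn=max(cv2.findContours(m.astype(np.uint8),0,2)[0],key=cv2.contourArea).reshape(-1,2)
z=env.read_position()[2]-.147-.031+.006
P=onplane(ci,cn,z); T=(P-env.read_position())@R.from_euler('xyz',env.read_ee_rot()).as_matrix()
print(T[:,:2].min(0),T[:,:2].max(0)); print(cv2.boxPoints(cv2.minAreaRect(np.float32(T[:,:2]*1000))))
```

```text
0.035470167030452394 39.99798341654241 [ 0.67278895 -0.58813997 -0.33509006] [ 0.09466911 -0.92637902  1.2955976 ]
0.03546228522113675 [-0.36729753 -0.15074927 -4.00055835] [-0.06530363  0.2044986   0.00330276] [ 0.47080842 -0.13371182  0.25978468] [-3.14151644e+00  4.56557859e-04 -3.58481133e-01] 9.025
[-0.00327365 -0.041604  ] [0.06503988 0.03888308]
[[ -3.2832623  38.844276 ]
 [ -3.2348309 -41.62632  ]
 [ 65.040504  -41.585228 ]
 [ 64.99207    38.88537  ]]
```

View pics/w4.png

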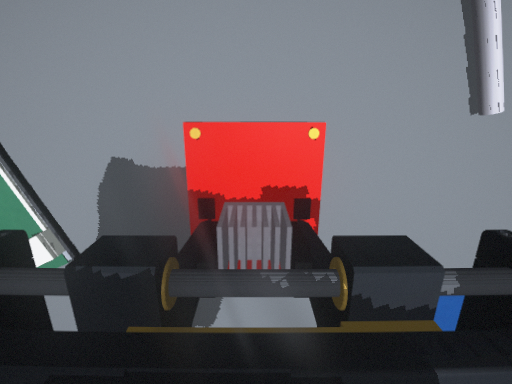

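The module is held square: its free edge is 65.0 mm ahead of the tool, as expected. The 1.4 mm sideways offset is camera bias, so I correct the dock y to 0.1141. Now I tilt over the dock and feel for the floor.

```bash
cat >> h.py <<'E'
YAW=np.radians(4.9); LIP=np.array([.5025,.1141,.014])
def pose(x,z,t,y=0.):
    """TCP pose with contact edge at x,y,z from lip edge/floor in dock axes, tilt t deg"""
    Rd=R.from_euler('z',YAW).as_matrix(); t=np.radians(t)
    Rm=Rd@R.from_euler('y',-t).as_matrix()
    return LIP+Rd@[x,y,z]+Rm@[.045,0,.031+.147],[np.pi,-t,YAW]
def F():  # mean force in dock axes
    f=[]
    for _ in range(4): f.append(env.read_wrist_force()); env.hold(.02)
    return np.mean(f,0)@R.from_euler('z',YAW).as_matrix()
E
python3 - <<'E'
from h import *
env.move_pose(*pose(.016,.05,18.5))
env.move_l(*pose(.016,.008,18.5),.08); env.hold(.3)
f0=F(); print(f0,env.read_time_s())
for z in np.arange(.006,-.0035,-.0005):
    env.move_l(*pose(.016,z,18.5),.02); f=F()-f0
    print(round(z,4),f.round(2),(env.read_position()-pose(.016,z,18.5)[0]).round(5)[2])
    if f[2]>2.5: break
print(env.read_time_s())
im,ci=snap("wrist","w5"); a,_=snap("side"); cv2.imwrite("pics/s5.png",np.hstack([cv2.resize(a[170:270,200:340],(560,400)),])[:,:,::-1])
E
```

```text
[-0.30602036  0.10800507 -3.14132266] 11.1
0.006 [ 0.17 -0.02  0.5 ] -6e-05
0.0055 [ 0.13 -0.32  0.34] 1e-05
0.005 [-0.02 -0.16 -0.02] -2e-05
0.0045 [ 0.08  0.08 -0.46] -4e-05
0.004 [ 0.8  -0.29  0.08] -2e-05
0.0035 [ 0.37 -0.19 -0.2 ] -2e-05
0.003 [ 0.49 -0.25 -0.08] -1e-05
0.0025 [ 0.25 -0.12  0.19] -1e-05
0.002 [ 0.21 -0.52 -0.13] -2e-05
0.0015 [-0.06  0.18 -0.  ] -0.0
0.001 [ 0.55 -0.25 -0.11] -1e-05
0.0005 [ 0.33 -0.14 -0.01] -2e-05
-0.0 [ 0.62 -0.36 -0.03] 0.0
-0.0005 [ 0.04 -0.25  1.38] 9e-05
-0.001 [0.   0.15 5.59] 0.00032
15.85
```

View pics/s5.png

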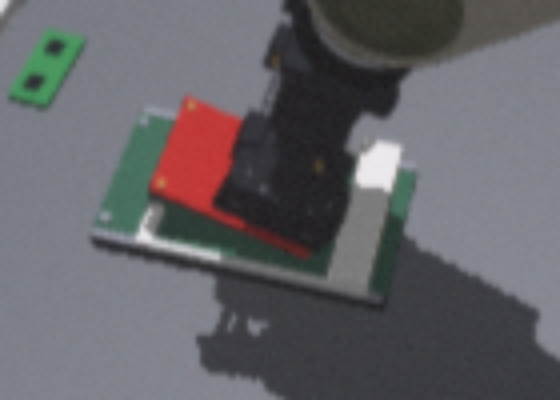

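The side view shows the module tilted over the dock, free edge clear of the catch and contact edge on the floor before the lip. The floor was felt at z ≈ −0.3 mm. Next I slide in to find the stop.

Run:
```python
from h import *
env.move_l(*pose(.016,.0002,18.5),.02)
env.move_l(*pose(.006,.0002,18.5),.04); env.hold(.2)
f0=F(); print(f0)
x=.006
while x>-.014:
    x-=.0005 if x<-.003 else .001
    env.move_l(*pose(x,.0002,18.5),.02); f=F()-f0
    if x<-.004 or np.abs(f).max()>1: print(round(x,4),f.round(2))
    if np.abs(f).max()>3.5: break
print(x,env.read_time_s(),env.read_torque(),env.read_gripper_width())
```

```text
[-0.34010152 -0.11732675 -3.66685656]
0.002 [0.04 0.08 1.13]
-0.0045 [ 0.34 -0.23  0.53]
-0.005 [0.08 0.19 0.69]
-0.0055 [0.8  0.33 0.15]
-0.006 [0.37 0.5  0.21]
-0.0065 [0.44 0.33 0.49]
-0.007 [1.52 0.27 0.13]
-0.0075 [4.73 1.21 0.11]
-0.007500000000000003 22.25 [ 0.25687549 -0.26436345  0.13810777] 0.035444316248340726
```

The stop is felt cleanly at x ≈ −7 mm with 4.7 N, purely along x. Because the module is tilted, its top corner touched first, so I follow in by 6·sin(t) as it swings down, watching the forces.

Run:
```python
from h import *
xs=-.0070-.006*np.sin(np.radians(18.5))
env.move_l(*pose(-.0065,.0003,18.5),.02); env.hold(.1); f0=F(); f0[:2]=[-.34,-.12]; print(f0)
for t in [17,16,15,14,13,12,11,10.5,10,9.5,9,8.5,8,7.5,7]:
    x=xs+.006*np.sin(np.radians(t))+.0003
    env.move_l(*pose(x,.0003,t),.03); f=F()-f0
    print(t,f.round(2))
    if np.abs(f).max()>4: break
print(env.read_time_s()); snap("wrist","w6")
```

```text
[-0.34       -0.12       -2.46290191]
17 [1.83 0.24 0.09]
16 [ 1.66 -0.25  0.31]
15 [1.66 0.05 0.02]
14 [ 2.38 -0.17  0.38]
13 [ 1.9   0.   -0.08]
12 [ 1.75 -0.06  0.17]
11 [ 2.02 -0.02 -0.07]
10.5 [ 2.34  0.23 -0.26]
10 [ 2.04 -0.23  0.09]
9.5 [ 1.69 -0.12 -0.29]
9 [0.63 0.24 1.5 ]
8.5 [-1.32  0.73  3.85]
8 [-2.06  0.6   4.58]
26.8333
```

View pics/w6.png

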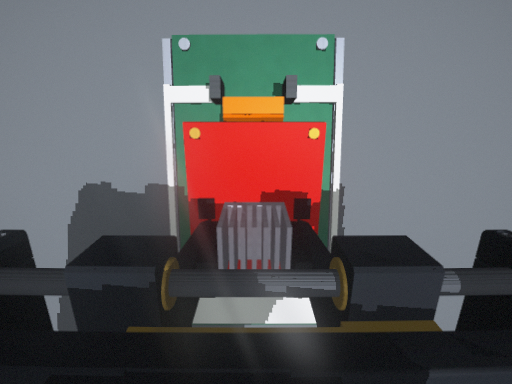

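The forces stay light, and the free edge now rests on the catch ramp at about 8–9°. In the wrist view it is centred: module columns 184–325, catch 223–284. Now I release, retract and press down with closed fingers.

Run:
```python
from h import *
env.grip(.060); env.hold(.2)
Rt=R.from_euler('xyz',env.read_ee_rot()).as_matrix()
env.move_l(env.read_position()-Rt[:,2]*.06,None,.12)
env.grip(0)
Rd=R.from_euler('z',YAW).as_matrix()
xc=-.0086+.080
P=lambda z:(LIP+Rd@[xc,0,z+env.tip_reach],[np.pi,0,YAW])
env.move_pose(*P(.06)); snap("wrist","w7"); env.move_l(*P(.026),.08); env.hold(.2)
f0=F(); print(f0,env.read_time_s())
mx=0
for z in np.arange(.024,.0045,-.0007):
    env.move_l(*P(z),.02); f=env.read_wrist_force()@Rd-f0
    print(round(z,4),f.round(1))
    if f[2]>22: print('stop');break
    if z<.0085 and f[2]>8: break
print(env.read_time_s()); snap("wrist","w8")
```

```text
[ 0.0378305   0.65523189 -0.00100835] 30.4333
0.024 [ 0.3 -1.  -0.4]
0.0233 [-0.1 -0.8 -0.4]
0.0226 [ 0.9 -0.9 -0. ]
0.0219 [-0.2  0.3  0.3]
0.0212 [-0.5 -0.6  1.1]
0.0205 [-0.5 -0.9 -0.6]
0.0198 [ 0.3 -0.4  0.4]
0.0191 [-0.3 -1.3  2.5]
0.0184 [ 0.4 -0.8  4.5]
0.0177 [ 1.  -0.3  4.8]
0.017 [1.1 0.1 4. ]
0.0163 [0.8 0.2 4.7]
0.0156 [3.  1.  5.5]
0.0149 [ 1.3 -0.2  5.7]
0.0142 [1.6 0.8 5.9]
0.0135 [1.4 1.4 5.6]
0.0128 [ 0.2 -0.4 -0.3]
0.0121 [ 0.5 -0.8  0.1]
0.0114 [ 0.5 -0.9  0.4]
0.0107 [ 0.3 -0.8  0.3]
0.01 [0.4 0.1 0.9]
0.0093 [-0.4 -0.2  0.2]
0.0086 [-0.3 -0.5 -0.7]
0.0079 [-0.7 -1.  -0.3]
0.0072 [ 0.2 -0.3 -0.2]
0.0065 [ 0.6 -1.7 -0.1]
0.0058 [-1.3 -0.4  6.5]
0.0051 [-5.  -1.1 12.7]
37.4333
```

View pics/w8.png

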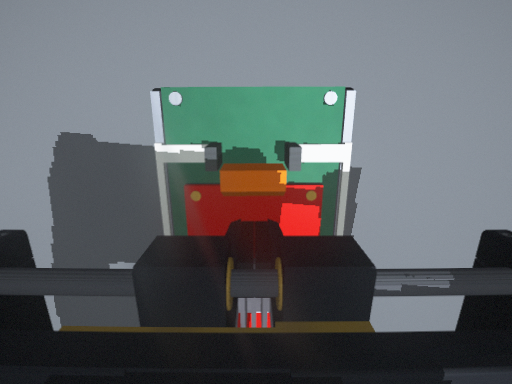

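The catch clicked: the force dropped to 0 at 12.8 mm, and the plate now bottoms out at 6 mm, its own thickness. The picture shows the orange catch (222–285, 165–190) over the free edge. Retract and check.

Run:
```python
from h import *
p=env.read_position(); env.move_l(p+[0,0,.08],None,.1); env.move_l(p+[-.05,0,.11],None,.15); env.hold(.3)
im,ci=snap("wrist","w9"); print(env.read_wrist_force(),env.read_time_s())
hsv=cv2.cvtColor(im,cv2.COLOR_RGB2HSV)
m=((hsv[...,0]<6)|(hsv[...,0]>172))&(hsv[...,1]>150)&(hsv[...,2]>60)
cn=max(cv2.findContours(m.astype(np.uint8),0,2)[0],key=cv2.contourArea).reshape(-1,2)
Q=(onplane(ci,cn,.020)-LIP)@R.from_euler('z',YAW).as_matrix(); print(Q[:,:2].min(0),Q[:,:2].max(0))
```

```text
[ 0.61890859 -1.03825161  0.56753884] 39.3417
[-0.00102828 -0.03805995] [0.10200614 0.04236913]
```

View pics/w9.png

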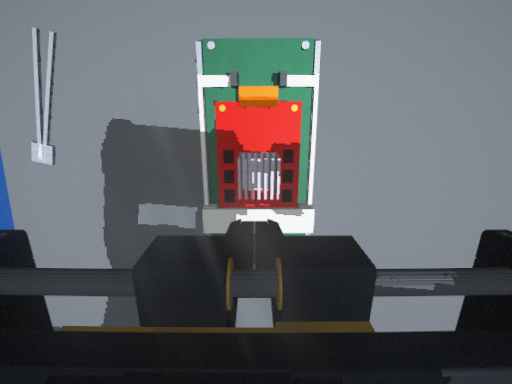

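The module lies flat, with its contact edge under the lip at row ~206 and the catch (~(259,96)) over its free edge. Its free edge is 102 mm from the lip, as expected for the home position. Handing in.

```bash
python3 -c "
from workcell import env
print(env.sign_off())"
```

```text
the job is handed in; nothing more can be done
None
```

The module is hooked under the lip, home against the stop, flat on the dock with the catch clicked over it and let go; I handed the job in at about 39 s of the 58 s, and the sign-off gave no verdict.

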